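# Put the memory sticks away in the drawer

### The arm

A 6-joint arm with a two-finger parallel gripper is mounted at the origin on the work surface; the furniture and walls round the work are solid. World frame = base frame: x ahead of the robot, y to its left, z up, the work surface at z = 0. Lengths are in m, angles in degrees, forces in N, time in s.
With the tool pointing down it reaches from about 0.3 to 0.875 m from the base axis. Payload 6.4 kg.
Tool frame: the origin (TCP) lies midway between the tips of the shut fingers; the grasp point (between the pads) lies 19 mm behind it; z points along the fingers, y is the line along which they close (so a half turn about z gives the same grasp; the last joint's range is limited). The gripper opens to 85 mm and grips with 20 to 120 N. Pads are 22 mm wide; open, the fingers measure 114 mm over their backs; the gripper's body (76 mm by 85 mm) begins 54 mm behind the grasp point. The pads swing forward as they close: fully open they stand 13 mm farther back than shut.
Start: joints at [63.123, 10.359, 92.074, -0, 77.567, -11.82], TCP at [0.149, 0.555, 0.192] pointing down, gripper open.
Joint ranges: [-171.53, 171.53], [-51.25, 118.39], [17.06, 147.69], [-65.23, 245.23], [0, 150.52], [-178.68, 178.68]. Speed limits (degrees/s): [147.25, 147.25, 172.46, 180, 180, 180].

### API

Orientations are given as a 3x3 rotation matrix whose columns are the frame's x, y, z axes.
In Python, from cell import sense, get_image, get_calibration, r gives the robot as it stands.
- The arm moves only by the tool drive_tool, never from a script. Its argument "deltas" is a list of rows, each a list of 2 entries, a list of its own where there are three numbers: the shift along the tool's x, y, z scaled (see below), then the turn, a rotation vector about the tool's x, y, z scaled (see below). In form: [[[dx, dy, dz], [ax, ay, az]], ...]. A call has exactly 8 rows; each row is the pose to reach, as a shift and turn from the pose commanded when the call began, along the tool's axes at that moment, turning the shorter way round; what a row does not reach only later rows make up. The controller multiplies each number of a shift by 0.2 m and each number of a turn by 360 degrees. A row lasts 1/8 s, in which the tool goes at most 62.5 mm and 10.7 degrees, less where a joint would pass 70% of its speed; a pose out of reach is approached as far as the arm can. A call with a number of a shift or a turn outside -1 to 1 is refused whole. A call with a gripper value outside its range is refused whole. "grip" is the opening, from 0 (shut) to 1 (fully open), set as the call begins (left out, the last holds). The fingers move at their own pace and stop on an object; "force" is the grip in N (left out, the last holds). Time passes only in rows, so rows that repeat a pose let the fingers close, or fill a call up. It gives the time, the measured TCP pose, the force, the opening and the grip force at its end, in the units of the state.
- sense(): the state, without advancing time (a new reading comes with each control period).
- get_image(name): name is "scene" or "top" or "wrist"; returns the picture (400x640x3 uint8, blue, green, red); there is no depth.
- get_calibration(name): a dict with "camera_matrix" (3x3 intrinsics, pixels), "R" (3x3) and "t" (3): a world point X has camera coordinates R X + t. Camera axes: x right, y down, z forward; pixel columns grow to the right and rows downward; lengths in m; the calibration is good to about 2 mm. A picture is of the moment at which its call begins: read the wrist's pose just before it. get_calibration takes no time and is no camera call; for the wrist camera it gives the pose at the moment of the call.
- r.hand_in(): hands the job in; it is judged then, once.
The state is a dict: "clock": time; "joints": joint angles; "joint_vel": joint speeds; "tau": joint torques, N m; "ee_pos": TCP position; "ee_rot": TCP orientation; "ft_force": force on the tool from outside, world axes, zero at the start; "wrist_torque": the same for the moment, N m; "gripper_width": finger opening in m; "finger_force": force on a finger pad.
Only numpy, scipy, OpenCV 4.12 (cv2) and the standard library are available. Lean on these libraries where they do the work, as an engineer would, in place of code of your own. Each camera call takes 0.05 s, during which the arm holds its last target. There are 200 camera calls.

### The job

Memory sticks may not lie out overnight: with the fingertips, sweep the three black USB sticks off the open front edge of the low wooden drawer unit, so that they drop into its open drawer, then push the drawer fully shut. Only push, pick nothing up; leave the eraser where it lies on top of the unit and leave the other desk things where they stand.

Things in the scene. Friction and masses are not known exactly. Their poses are not given: they have to be found in the camera images.
- drawer_unit: low wooden desktop drawer unit, fixed, 170 deep (x) x 320 wide (y) mm. Origin: centre of its underside, on the desk; its x axis points to its back, y to its left (its yaw varies). Its flat top is 60 mm above the desk, with a rim 6 mm thick and 8 mm high along the back and both sides; the front edge (x = -85 mm) is open, without a rim. The drawer comes out there, below the top
- drawer (a joint): how far the drawer is out, m: 0 = fully shut with its front flush with the unit's front edge, 0.112 = fully out; it starts 0.095 to 0.11 out, slides towards the unit's +x with about 2 N (more when pushed fast), and stays where it is left
- drawer_face (a point): centre of the outer face of the drawer front, 22 mm above the desk, moving with the drawer; its axes are the unit's. The front is 304 wide (y), 10 thick and reaches from 8 to 50 mm above the desk, but only to 37 mm in a finger notch 80 mm wide at the middle
- drawer_floor (a point): centre of the drawer's inner floor, 12 mm above the desk, moving with the drawer, 83 mm behind the outer face (+x of the unit); inside the drawer measures about 150 (x) x 290 (y) mm, side walls 31 mm high
- stick_a: a black USB memory stick with a silver plug, 53 long x 18 wide x 9 high mm, 11 to 18 g; lies flat and loose on the top of the drawer unit. Origin: centre of its underside; its long axis is its y axis (plug at -y), z up; it balances about 5 mm towards +y of the origin
- stick_b: a black USB memory stick with a silver plug, 53 long x 18 wide x 9 high mm, 11 to 18 g; lies flat and loose on the top of the drawer unit. Origin: centre of its underside; its long axis is its y axis (plug at -y), z up; it balances about 5 mm towards +y of the origin
- stick_c: a black USB memory stick with a silver plug, 53 long x 18 wide x 9 high mm, 11 to 18 g; lies flat and loose on the top of the drawer unit. Origin: centre of its underside; its long axis is its y axis (plug at -y), z up; it balances about 5 mm towards +y of the origin
- eraser: blue and white eraser, 42 long x 19 wide x 12 high mm, lying loose on the top of the unit in line with the sticks (in any of the four places, which are 75 mm apart along the unit's y); must stay there. Origin: centre of its underside; long axis is its y axis
- rubber_stamp: red-brown rubber stamp with a turned handle, 29 x 52 mm, 74 high, standing loose on the desk right of the unit; must stay. Origin: centre of its underside
- stapler: dark blue stapler, 38 x 148 mm (long along its y), 60 high, loose on the desk left of the unit; must stay. Origin: centre of its underside
- hole_punch: black two-hole punch, 79 x 110 mm, 70 high, loose on the desk right of the unit; must stay. Origin: centre of its underside

How it is judged:
By the outcome, as a careful person would: the job done as asked, in the order asked, and still so for the second after the job is handed in, with the robot touching nothing.
It also fails if it takes over 61 s, if anything falls off the work surface, if the arm or the gripper's body presses on something with over 40 N, if the wrist force passes 120 N, or if a joint passes its speed limit or range.

## Working session

There is one attempt and no reset: what is moved stays moved. The work goes in short steps, Python scripts to look and compute and a tool call to move; the robot and the scene stay as the last step left them, time stands still between calls to the robot, and variables do not carry over. Pictures are saved under pics/ and viewed, at most 10 in all, crops included, and the job is handed in when it is done.

Besides the shell and the picture viewer there is one more tool, called after ">>>" by a JSON object that holds its "api" and its "payload". drive_tool: Moves the arm, as the interface text tells. Shifts and turns lie within -1 to 1; 1 stands for 0.2 m of shift or 360 degrees of turn. Its arguments: {"type":"object","properties":{"deltas":{"type":"array","items":{"type":"array"}},"grip":{"type":"number"},"force":{"type":"number"}},"required":["deltas"]}

```bash
mkdir -p pics; ls
python3 - <<'E'
from cell import sense, get_image, get_calibration, r
import cv2,numpy as np
s=sense();print(s['clock'],s['ee_pos'],np.round(s['ee_rot'],3))
for n in('top','scene'):
    c=get_calibration(n);print(n,np.round(c['camera_matrix'],1).tolist(),np.round(c['R'],4).tolist(),np.round(c['t'],4))
    cv2.imwrite(f'pics/{n}0.png',get_image(n))
E
```

```text
pics
0.0 [0.14906515 0.55472449 0.1907065 ] [[-0.966  0.26  -0.001]
 [ 0.26   0.966 -0.002]
 [ 0.    -0.002 -1.   ]]
top [[459.0, 0.0, 327.0], [0.0, 459.0, 200.8], [0.0, 0.0, 1.0]] [[0.0256, -0.9995, 0.0201], [-0.9963, -0.0272, -0.0818], [0.0823, -0.0179, -0.9964]] [0.0989 0.5344 1.2066]
scene [[421.8, 0.0, 325.1], [0.0, 421.8, 189.9], [0.0, 0.0, 1.0]] [[0.8368, -0.5475, -0.0017], [-0.3663, -0.5577, -0.7449], [0.4069, 0.6239, -0.6672]] [-0.3755  0.3433  0.9535]
```

View pics/top0.png

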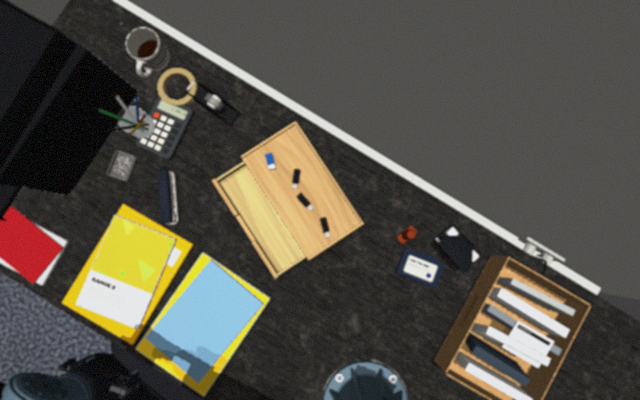

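View pics/scene0.png

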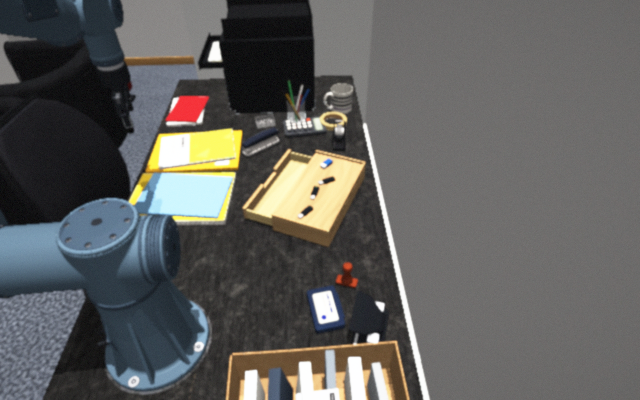

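The top view shows the unit with its top's corners near (295,123), (363,222), (306,259) and (242,160). The eraser is at (270,160), and the sticks are at (296,177), (305,201) and (325,227). The drawer's open side faces lower left, with face corners at (213,181) and (276,277). The scene view agrees. Next I'll measure.

```bash
cat > h.py <<'E'
from cell import sense, get_image, get_calibration, r
import cv2,numpy as np
def ray(n,uv,z,c=None):
    c=c or get_calibration(n);R=np.array(c['R']);t=np.array(c['t']);K=np.array(c['camera_matrix'])
    o=-R.T@t;d=R.T@np.linalg.solve(K,np.array([uv[0],uv[1],1.]))
    return o+d*(z-o[2])/d[2]
def proj(n,X,c=None):
    c=c or get_calibration(n);p=np.array(c['camera_matrix'])@(np.array(c['R'])@X+np.array(c['t']));return p[:2]/p[2]
E
python3 - <<'E'
from h import *
im=cv2.imread('pics/top0.png');hsv=cv2.cvtColor(im,cv2.COLOR_BGR2HSV)
for nm,uvs,z in(('rimBL',[(295,123)],.068),('rimBR',[(363,222)],.068),('FR',[(306,259)],.06),('FL',[(242,160)],.06),('dFL',[(213,181)],.05),('dFR',[(276,277)],.05)):
    print(nm,ray('top',uvs[0],z).round(4))
roi=np.zeros(im.shape[:2],np.uint8);cv2.fillPoly(roi,[np.array([(293,130),(355,220),(307,252),(248,163)])],255)
dark=((hsv[...,2]<70)*255).astype(np.uint8)&roi
blue=((hsv[...,0]>100)&(hsv[...,0]<130)&(hsv[...,1]>100)*1>0).astype(np.uint8)*255&roi
for nm,m in(('dark',dark),('blue',blue)):
    for k in cv2.findContours(m,0,1)[0]:
        if cv2.contourArea(k)>15:
            q=cv2.minAreaRect(k);print(nm,q,ray('top',q[0],.069).round(4))
cr=cv2.resize(im[110:290,190:390],None,fx=4,fy=4,interpolation=cv2.INTER_CUBIC)[:600]
cv2.imwrite('pics/crop.png',cr[:, :800][:600])
E
```

```text
rimBL [0.7285 0.2024 0.068 ]
rimBR [0.4756 0.0201 0.068 ]
FR [0.3774 0.1636 0.06  ]
FL [0.6286 0.3372 0.06  ]
dFL [0.5728 0.412  0.05  ]
dFR [0.3291 0.2395 0.05  ]
dark ((324.1603698730469, 224.3113250732422), (12.774530410766602, 4.53289794921875), 74.05460357666016) [0.467  0.1196 0.069 ]
dark ((303.0398254394531, 199.90264892578125), (12.887876510620117, 4.703604698181152), 48.8140754699707) [0.5282 0.1754 0.069 ]
dark ((296.0961608886719, 176.0192413330078), (4.510671138763428, 12.551432609558105), 11.309932708740234) [0.5894 0.1952 0.069 ]
blue ((269.35296630859375, 158.41177368164062), (9.701424598693848, 5.820855140686035), 75.96376037597656) [0.6333 0.2655 0.069 ]
```

View pics/crop.png

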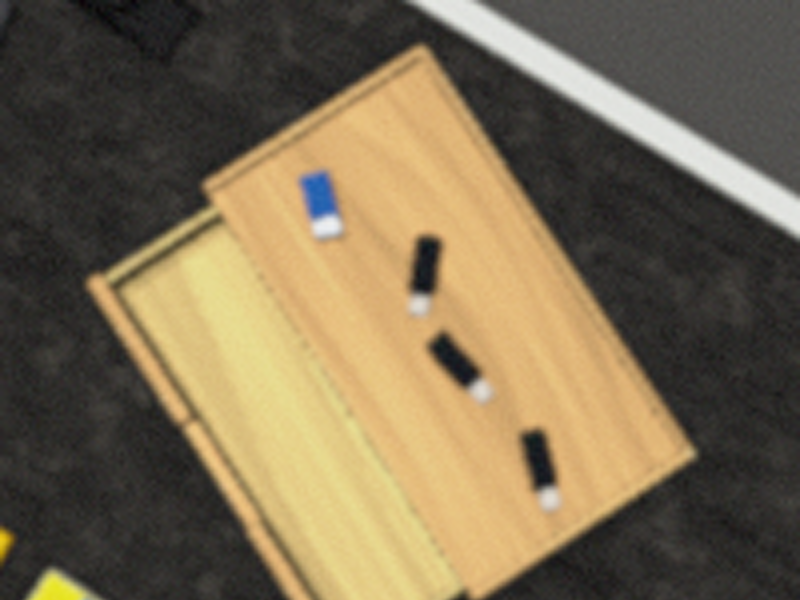

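```bash
cat >> h.py <<'E'
from scipy.optimize import least_squares
from scipy.spatial.transform import Rotation as Ro
import json
def toU(p):
    U=json.load(open('u.json'));c,s=np.cos(U[2]),np.sin(U[2]);d=np.array(p)[:2]-U[:2];return np.array([c*d[0]+s*d[1],-s*d[0]+c*d[1]])
def toW(q):
    U=json.load(open('u.json'));c,s=np.cos(U[2]),np.sin(U[2]);return np.array([U[0]+c*q[0]-s*q[1],U[1]+s*q[0]+c*q[1]])
E
python3 - <<'E'
from h import *
f=lambda u,v:(u/4+190-.375,v/4+110-.375)
pts=[((425,45),.068,(.085,.16)),((205,185),.064,(-.085,.16)),((468,597),.064,(-.085,-.16)),((695,453),.068,(.085,-.16))]
W=[ray('top',f(*p),z)[:2] for p,z,_ in pts];Q=np.array([q for *_,q in pts])
def res(u):
    c,s=np.cos(u[2]),np.sin(u[2]);return (Q@np.array([[c,s],[-s,c]])+u[:2]-W).ravel()
o=least_squares(res,[.55,.18,-.96]);json.dump(o.x.tolist(),open('u.json','w'));print(o.x,np.degrees(o.x[2]),o.fun.round(4))
for n,uv,z in(('A',(324.16,224.3),.069),('B',(303.04,199.9),.069),('C',(296.1,176.02),.069),('er',f(322,206),.072),('dFL',f(92,278),.05),('notch1',f(187,422),.05),('Cplug',f(419,303),.067),('Bplug',f(482,390),.067),('Aplug',f(548,497),.067)):
    w=ray('top',uv,z);print(n,w.round(4),toU(w).round(4))
# scene cross-check of corners
for X in((-.085,.16,.06),(-.085,-.16,.06),(.085,-.16,.068)):
    print(proj('scene',np.r_[toW(X[:2]),X[2]]).round(1))
s=sense();R0=np.array(s['ee_rot']);a=o.x[2]
ux=np.array([np.cos(a),np.sin(a),0]);uy=np.array([-ux[1],ux[0],0])
Rt=np.c_[-ux,uy,[0,0,-1]]
print('rotvec/360',(np.degrees(Ro.from_matrix(R0.T@Rt).as_rotvec())/360).round(4))
E
```

```text
[ 0.55603721  0.18031644 -0.96962468] -55.55540201615415 [ 0.0018  0.0004  0.0013  0.001  -0.0019 -0.002  -0.0012  0.0006]
A [0.4671 0.1196 0.069 ] [-0.0003 -0.1077]
B [0.5282 0.1754 0.069 ] [-0.0117 -0.0257]
C [0.5894 0.1951 0.069 ] [0.0067 0.0359]
er [0.6257 0.263  0.072 ] [-0.0287  0.1042]
dFL [0.5777 0.4132 0.05  ] [-0.1798  0.1495]
notch1 [0.4854 0.3476 0.05  ] [-0.1779  0.0364]
Cplug [0.5653 0.1989 0.067 ] [-0.0101  0.0181]
Bplug [0.5102 0.1568 0.067 ] [-0.0065 -0.0511]
Aplug [0.4428 0.1126 0.067 ] [-0.0082 -0.1316]
[317.  151.6]
[271.4 215.8]
[328.4 231.1]
rotvec/360 [-0.0002  0.      0.1125]
```

>>> {"api": "drive_tool", "payload": {"deltas": [[[-0.2,-0.1,0],[0,0,0.0281]],[[-0.4,-0.2,0],[0,0,0.0562]],[[-0.6,-0.3,0],[0,0,0.0844]],[[-0.8,-0.4,0],[0,0,0.1125]],[[-1,-0.48,0],[0,0,0.1125]],[[-1,-0.48,0],[0,0,0.1125]],[[-1,-0.48,0],[0,0,0.1125]],[[-1,-0.48,0],[0,0,0.1125]]], "grip": 0, "force": 40}}

```text
clock: 1.1
ee_pos: [0.3166, 0.4112, 0.1914]
ee_rot: [[-0.567, 0.824, -0.001], [0.824, 0.567, -0.0], [0.0, -0.0, -1.0]]
ft_force: [-0.4, -0.0, -0.5]
gripper_width: -0.0001
finger_force: 0.0
```

```bash
cat >> h.py <<'E'
def rep(q,z):
    s=sense();R=np.array(s['ee_rot']);p=np.array(s['ee_pos']);T=np.r_[toW(q),z]
    a=json.load(open('u.json'))[2];ux=np.array([np.cos(a),np.sin(a),0]);uy=np.array([-ux[1],ux[0],0])
    print('t',s['clock'],'U',toU(p).round(4),p[2].round(4),'F',np.round(s['ft_force'],1),'w',s['gripper_width'],'shift',(R.T@(T-p)/.2).round(3),'turn',(np.degrees(Ro.from_matrix(R.T@np.c_[-ux,uy,[0,0,-1]]).as_rotvec())/360).round(4))
E
python3 -c "
from h import *
rep((.055,.036),.12)"
```

```text
t 1.1 U [-0.3258 -0.0669] 0.1914 F [-0.4 -0.  -0.5] w -6.653415555038369e-05 shift [-1.905  0.512  0.356] turn [-0.0001 -0.      0.0002]
```

>>> {"api": "drive_tool", "payload": {"deltas": [[[-0.2,0.05,0],[0,0,0]],[[-0.4,0.15,0],[0,0,0]],[[-0.6,0.25,0],[0,0,0]],[[-0.8,0.35,0],[0,0,0]],[[-1,0.45,0],[0,0,0]],[[-1,0.51,0],[0,0,0]],[[-1,0.51,0.1],[0,0,0]],[[-1,0.51,0.15],[0,0,0]]]}}

```text
clock: 2.1
ee_pos: [0.5132, 0.3045, 0.1602]
ee_rot: [[-0.567, 0.824, -0.002], [0.824, 0.567, -0.0], [0.001, -0.002, -1.0]]
ft_force: [0.0, 0.3, 0.3]
gripper_width: 0.0002
finger_force: 0.0
```

>>> {"api": "drive_tool", "payload": {"deltas": [[[-0.2,0,0.0],[0,0,0]],[[-0.4,0,0.0],[0,0,0]],[[-0.6,0,0.0],[0,0,0]],[[-0.8,0,0.0],[0,0,0]],[[-0.9,0,0.05],[0,0,0]],[[-0.9,0,0.15],[0,0,0]],[[-0.9,0,0.2],[0,0,0]],[[-0.9,0,0.2],[0,0,0]]]}}

```text
clock: 3.1
ee_pos: [0.6145, 0.1562, 0.1196]
ee_rot: [[-0.567, 0.824, -0.004], [0.824, 0.567, -0.0], [0.002, -0.003, -1.0]]
ft_force: [0.3, 0.3, 0.6]
gripper_width: -0.0001
finger_force: 0.0
```

```bash
python3 -c "
from h import *
rep((.055,.036),.0635)
cv2.imwrite('pics/w1.png',get_image('wrist'))"
```

```text
t 3.1 U [0.053  0.0346] 0.1196 F [0.3 0.3 0.6] w -0.00011011611358606526 shift [-0.011  0.008  0.28 ] turn [-0.0005 -0.0003  0.0003]
```

View pics/w1.png

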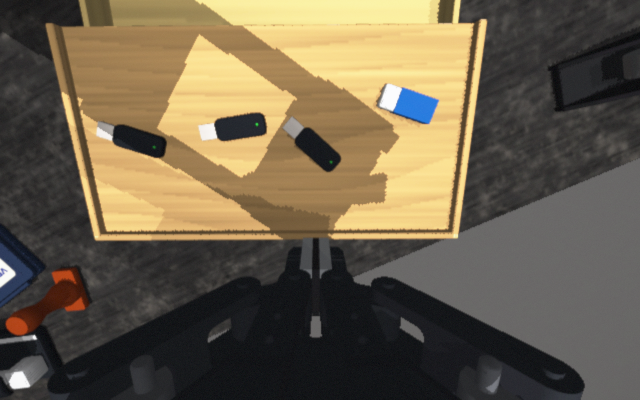

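The wrist view shows the unit with its front edge up. Stick A's body is at (139,141), B's at (240,127) and C's at (318,149), with C turned about 45 degrees. The eraser is at (408,104).

```bash
python3 -c "
from h import *
for n,uv,z in(('C',(318,149),.069),('Cend',(336,168),.067),('Cplug',(287,122),.066),('B',(240,127),.069),('Bplug',(201,132),.066),('A',(139,141),.069),('Aplug',(99,129),.066),('er',(408,104),.072),('erR',(380,108),.072),('rimBR',(98,239),.068),('rimBL',(458,237),.068),('FL',(485,20),.068),('FR',(50,25),.068)):
    print(n,toU(ray('wrist',uv,z)).round(4))"
```

```text
C [0.005  0.0367]
Cend [0.0207 0.0516]
Cplug [-0.0158  0.012 ]
B [-0.0119 -0.0249]
Bplug [-0.008  -0.0572]
A [-0.001  -0.1063]
Aplug [-0.0101 -0.1387]
er [-0.0292  0.1051]
erR [-0.0262  0.0839]
rimBR [ 0.0839 -0.157 ]
rimBL [0.0811 0.1599]
FL [-0.0868  0.1566]
FR [-0.0832 -0.1581]
```

>>> {"api": "drive_tool", "payload": {"deltas": [[[0,0.015,0.1],[0,0,0]],[[0,0.015,0.2],[0,0,0]],[[0,0.015,0.25],[0,0,0]],[[0,0.015,0.28],[0,0,0]],[[0,0.015,0.28],[0,0,0]],[[0.05,0.015,0.28],[0,0,0]],[[0.1,0.015,0.28],[0,0,0]],[[0.15,0.015,0.28],[0,0,0]]]}}

```text
clock: 4.15
ee_pos: [0.6018, 0.1823, 0.066]
ee_rot: [[-0.566, 0.824, 0.001], [0.824, 0.566, 0.0], [-0.0, 0.001, -1.0]]
ft_force: [0.5, -0.6, -0.2]
gripper_width: 0.0002
finger_force: 0.0
```

```bash
python3 -c "
from h import *
rep((-.09,.038),.0635)"
```

```text
t 4.15 U [0.0243 0.0388] 0.066 F [ 0.5 -0.6 -0.2] w 0.0001547593836493134 shift [ 0.571 -0.004  0.013] turn [0.0001 0.     0.0001]
```

>>> {"api": "drive_tool", "payload": {"deltas": [[[0.04,0,0.01],[0,0,0]],[[0.08,0,0.01],[0,0,0]],[[0.12,0,0.01],[0,0,0]],[[0.16,0,0.01],[0,0,0]],[[0.2,0,0.01],[0,0,0]],[[0.24,0,0.01],[0,0,0]],[[0.28,0,0.01],[0,0,0]],[[0.32,0,0.01],[0,0,0]]]}}

```text
clock: 5.15
ee_pos: [0.5656, 0.2346, 0.0636]
ee_rot: [[-0.566, 0.825, 0.0], [0.825, 0.566, -0.0], [-0.0, 0.0, -1.0]]
ft_force: [-0.2, 0.5, 0.3]
gripper_width: 0.0001
finger_force: 0.0
```

>>> {"api": "drive_tool", "payload": {"deltas": [[[0.04,0,0],[0,0,0]],[[0.08,0,0],[0,0,0]],[[0.12,0,0],[0,0,0]],[[0.16,0,0],[0,0,0]],[[0.2,0,0],[0,0,0]],[[0.24,0,0],[0,0,0]],[[0.25,0,0],[0,0,0]],[[0.25,0,0],[0,0,0]]]}}

```text
clock: 6.15
ee_pos: [0.5376, 0.2755, 0.0636]
ee_rot: [[-0.566, 0.825, 0.0], [0.825, 0.566, -0.0], [-0.0, 0.0, -1.0]]
ft_force: [0.9, 0.2, -0.7]
gripper_width: 0.0
finger_force: 0.0
```

```bash
python3 -c "
from h import *
rep((.055,-.026),.064)
cv2.imwrite('pics/w2.png',get_image('wrist'))"
```

```text
t 6.15 U [-0.0889  0.0386] 0.0636 F [ 0.9  0.2 -0.7] w 3.158558934081189e-05 shift [-0.719 -0.323 -0.002] turn [0. 0. 0.]
```

View pics/w2.png

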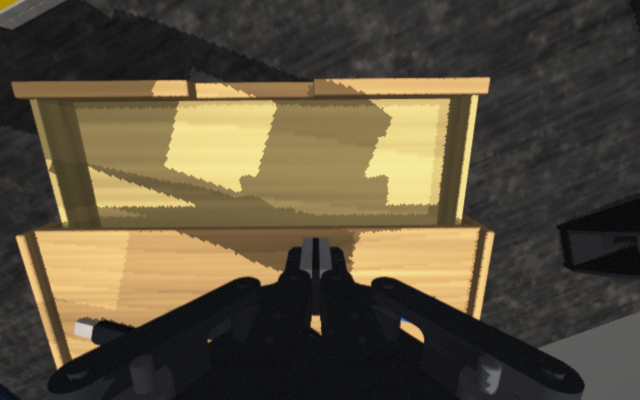

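The wrist view shows the drawer empty: its floor spans rows 95–225, and the finger tips at (315,240) hide the spot just behind the edge. I can't see stick C, so I'll check the other cameras.

```bash
python3 -c "
from h import *
print(toU(ray('wrist',(315,228),.06)),proj('wrist',np.r_[toW((-.089,.0386)),.0636]), toU(ray('wrist',(315,88),.05)))
a=get_image('top')[110:290,190:390];b=get_image('scene')[120:270,220:420]
cv2.imwrite('pics/c2.png',np.vstack([cv2.resize(a,(600,300)) if 0 else cv2.resize(a[:150],(400*1,300)),cv2.resize(b,(400,300))]))"
```

```text
[-0.08772568  0.03780291] [316.1703166  228.12124704] [-0.17883138  0.03779112]
```

View pics/c2.png

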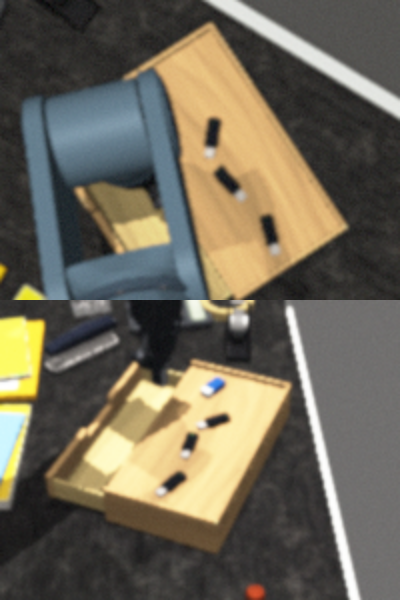

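Both views show all three sticks and the eraser where they started, so the tips missed stick C. I'll check where the tip really is against the reported TCP.

```bash
python3 -c "
from h import *
s=sense();p=np.array(s['ee_pos']);R=np.array(s['ee_rot'])
c=get_calibration('wrist');print('cam in tool',(R.T@(-np.array(c['R']).T@np.array(c['t'])-p)).round(3))
for d in(0,-.005,-.01,-.02,-.05):
    X=p+R@[0,0,d];print(d,proj('wrist',X).round(1),[proj('wrist',p+R@np.array([sx*.011,.0,d])).round(1) for sx in(1,-1)],'scene',proj('scene',X).round(1))
w=cv2.imread('pics/w2.png')[200:300,260:370];b=get_image('scene')[100:200,240:350]
cv2.imwrite('pics/c3.png',np.hstack([cv2.resize(w,(400,400)),cv2.resize(b,(400,400))]))"
```

```text
cam in tool [ 0.069 -0.    -0.182]
0 [316.2 228.5] [array([316.2, 213. ]), array([316.2, 243.6])] scene [300.4 172.2]
-0.005 [316.2 231.2] [array([316.2, 215.4]), array([316.2, 246.6])] scene [300.4 171. ]
-0.01 [316.2 234.1] [array([316.2, 217.8]), array([316.2, 249.8])] scene [300.3 169.7]
-0.02 [316.3 240.3] [array([316.3, 223.2]), array([316.2, 256.7])] scene [300.2 167.2]
-0.05 [316.4 263.6] [array([316.4, 243.6]), array([316.4, 282.9])] scene [299.8 159.4]
```

View pics/c3.png

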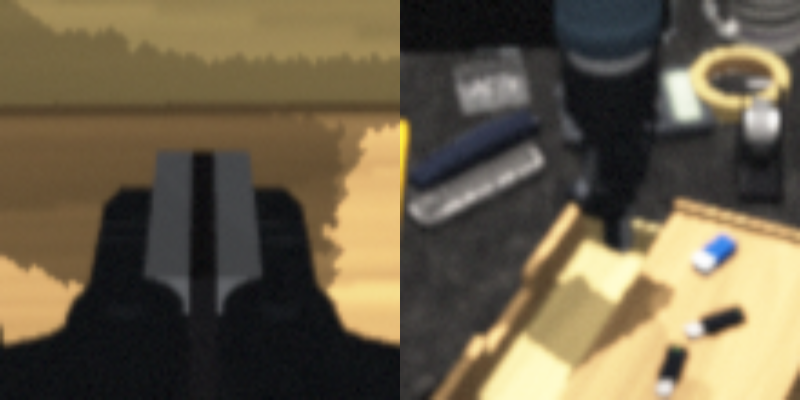

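The tip shows in the scene view at about (300.5,162), where the reported TCP projects to (300,172). In the wrist view it is at row 238. So the real tips look 3–4 cm higher than the reported TCP. I'll triangulate them.

```bash
python3 -c "
from h import *
s=sense();p=np.array(s['ee_pos']);R=np.array(s['ee_rot'])
def od(n,uv):
    c=get_calibration(n);Rr=np.array(c['R']);o=-Rr.T@np.array(c['t']);a=ray(n,uv,0.);d=a-o;return o,d/np.linalg.norm(d)
for wr in((316,238),(316,240)):
  for sc in((300.5,160.5),(300.5,162.5),(300.5,164.5)):
    o1,d1=od('wrist',wr);o2,d2=od('scene',sc)
    t=np.linalg.lstsq(np.c_[d1,-d2],o2-o1,rcond=None)[0];a,b=o1+t[0]*d1,o2+t[1]*d2
    print(wr,sc,'tool-frame tip offset',(R.T@((a+b)/2-p)).round(4),'miss',np.linalg.norm(a-b).round(4))
print(np.round(s['joints'],3),s['ee_pos'])
"
```

```text
(316, 238) (300.5, 160.5) tool-frame tip offset [ 0.0049  0.0032 -0.0392] miss 0.0108
(316, 238) (300.5, 162.5) tool-frame tip offset [ 0.0035  0.0024 -0.0332] miss 0.0082
(316, 238) (300.5, 164.5) tool-frame tip offset [ 0.0021  0.0016 -0.0272] miss 0.0056
(316, 240) (300.5, 160.5) tool-frame tip offset [ 0.0043  0.0029 -0.0397] miss 0.0099
(316, 240) (300.5, 162.5) tool-frame tip offset [ 0.0029  0.0021 -0.0338] miss 0.0073
(316, 240) (300.5, 164.5) tool-frame tip offset [ 0.0015  0.0013 -0.0278] miss 0.0047
[ 1.5855e+01  2.1995e+01  9.3351e+01 -5.0000e-03  6.4653e+01 -1.8568e+01] [0.53777911 0.27515931 0.06359029]
```

>>> {"api": "drive_tool", "payload": {"deltas": [[[-0.12,0,0],[0,0,0]],[[-0.24,0,0],[0,0,0]],[[-0.36,0,0],[0,0,0]],[[-0.48,0,0],[0,0,0]],[[-0.6,0,0],[0,0,0]],[[-0.71,0,0],[0,0,0]],[[-0.71,0,0.04],[0,0,0]],[[-0.71,0,0.08],[0,0,0]]]}}

```text
clock: 7.35
ee_pos: [0.6174, 0.1584, 0.0467]
ee_rot: [[-0.565, 0.825, -0.001], [0.825, 0.565, 0.0], [0.001, -0.001, -1.0]]
ft_force: [0.1, 0.5, 0.2]
gripper_width: -0.0002
finger_force: 0.0
```

>>> {"api": "drive_tool", "payload": {"deltas": [[[0,0,0.005],[0,0,0]],[[0,0,0.01],[0,0,0]],[[0,0,0.015],[0,0,0]],[[0,0,0.015],[0,0,0]],[[0,0,0.015],[0,0,0]],[[0,0,0.015],[0,0,0]],[[0,0,0.015],[0,0,0]],[[0,0,0.015],[0,0,0]]]}}

```text
clock: 8.35
ee_pos: [0.618, 0.1582, 0.0446]
ee_rot: [[-0.566, 0.825, -0.0], [0.825, 0.566, -0.0], [0.0, -0.0, -1.0]]
ft_force: [0.1, 0.0, -0.4]
gripper_width: -0.0001
finger_force: 0.0
```

```bash
python3 -c "
from h import *
rep((.055,.038),.04)
w=get_image('wrist');cv2.imwrite('pics/w3.png',w)
b=get_image('scene')[100:200,260:370]
cv2.imwrite('pics/c4.png',np.hstack([cv2.resize(w[100:300,230:410],(360,400)),cv2.resize(b,(440,400))]))"
```

```text
t 8.35 U [0.0532 0.0386] 0.0446 F [ 0.1  0.  -0.4] w -0.0001494497106923111 shift [-0.009 -0.003  0.023] turn [-0. -0. -0.]
```

View pics/c4.png

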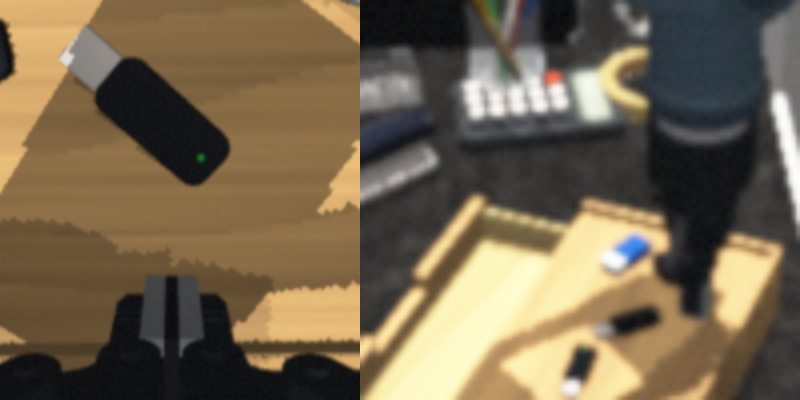

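The wrist crop shows stick C clear in front of the tips. With the TCP reading 45 mm the tips still touch nothing on the 60 mm top. I'll lower in small steps and watch the force.

>>> {"api": "drive_tool", "payload": {"deltas": [[[0,0,0.005],[0,0,0]],[[0,0,0.01],[0,0,0]],[[0,0,0.015],[0,0,0]],[[0,0,0.02],[0,0,0]],[[0,0,0.02],[0,0,0]],[[0,0,0.02],[0,0,0]],[[0,0,0.02],[0,0,0]],[[0,0,0.02],[0,0,0]]]}}

```text
clock: 9.45
ee_pos: [0.618, 0.1583, 0.0406]
ee_rot: [[-0.566, 0.825, 0.0], [0.825, 0.566, -0.0], [-0.0, 0.0, -1.0]]
ft_force: [0.4, 0.6, 0.1]
gripper_width: 0.0
finger_force: 0.0
```

```bash
python3 -c "
from h import *
rep((.055,.038),.04)
s=sense();p=np.array(s['ee_pos']);R=np.array(s['ee_rot'])
for d in (0,-.02,-.03,-.04): print(d,proj('scene',p+R@[0,0,d]).round(1))
im=get_image('scene');
print(im[160:192:2,342:348].mean((1,2)).round(0))
# light-grey pads in wrist: triangulate shadow/tip by motion: top-edge row of pads
w=get_image('wrist');print(w[225:250,310].mean(1).round(0))"
```

```text
t 9.45 U [0.0532 0.0386] 0.0406 F [0.4 0.6 0.1] w 3.0875825179251603e-07 shift [-0.009 -0.003  0.003] turn [ 0.  0. -0.]
0 [343.3 189.4]
-0.02 [343.5 184.4]
-0.03 [343.6 181.9]
-0.04 [343.7 179.3]
[ 20.  20.  22.  24.  27.  35.  44.  48.  50.  51.  85. 104.  97.  94.
  94.  95.]
[106. 103. 103.  90.  82.  81.  81.  81.  82.  83.  84.  81.  77.  71.
  69.  67.  68.  68.  68.  68.  68.  68.  69.  68.  65.]
```

>>> {"api": "drive_tool", "payload": {"deltas": [[[0,0,0.01],[0,0,0]],[[0,0,0.02],[0,0,0]],[[0,0,0.03],[0,0,0]],[[0,0,0.035],[0,0,0]],[[0,0,0.04],[0,0,0]],[[0,0,0.04],[0,0,0]],[[0,0,0.04],[0,0,0]],[[0,0,0.04],[0,0,0]]]}}

```text
clock: 10.55
ee_pos: [0.618, 0.1583, 0.0327]
ee_rot: [[-0.566, 0.825, 0.0], [0.825, 0.566, 0.0], [-0.0, 0.0, -1.0]]
ft_force: [-0.1, 0.1, -0.3]
gripper_width: 0.0004
finger_force: 0.0
```

>>> {"api": "drive_tool", "payload": {"deltas": [[[0,0,0.005],[0,0,0]],[[0,0,0.01],[0,0,0]],[[0,0,0.015],[0,0,0]],[[0,0,0.015],[0,0,0]],[[0,0,0.015],[0,0,0]],[[0,0,0.015],[0,0,0]],[[0,0,0.015],[0,0,0]],[[0,0,0.015],[0,0,0]]]}}

```text
clock: 11.55
ee_pos: [0.6179, 0.1583, 0.0296]
ee_rot: [[-0.566, 0.825, -0.0], [0.825, 0.566, -0.0], [0.0, -0.0, -1.0]]
ft_force: [0.3, -0.1, -0.1]
gripper_width: 0.0002
finger_force: 0.0
```

>>> {"api": "drive_tool", "payload": {"deltas": [[[0,0,0.005],[0,0,0]],[[0,0,0.01],[0,0,0]],[[0,0,0.015],[0,0,0]],[[0,0,0.015],[0,0,0]],[[0,0,0.015],[0,0,0]],[[0,0,0.015],[0,0,0]],[[0,0,0.015],[0,0,0]],[[0,0,0.015],[0,0,0]]]}}

```text
clock: 12.55
ee_pos: [0.6179, 0.1582, 0.0266]
ee_rot: [[-0.566, 0.825, -0.0], [0.825, 0.566, -0.0], [-0.0, -0.0, -1.0]]
ft_force: [-0.1, -0.1, -0.6]
gripper_width: 0.0003
finger_force: 0.0
```

```bash
python3 -c "
from h import *
rep((.055,.038),.024)
w=get_image('wrist');print(w[225:250:1,310].mean(1).round(0))
b=get_image('scene')[130:200,300:390]
cv2.imwrite('pics/c5.png',np.hstack([cv2.resize(w[150:300,250:385],(360,400)),cv2.resize(b,(440,400))]))"
```

```text
t 12.55 U [0.0532 0.0386] 0.0266 F [-0.1 -0.1 -0.6] w 0.0002864094043570102 shift [-0.009 -0.003  0.013] turn [-0.  0. -0.]
[100.  97. 100. 106. 109. 112. 109. 103.  91.  80.  79.  79.  74.  70.
  68.  66.  66.  66.  68.  65.  68.  65.  65.  66.  64.]
```

View pics/c5.png

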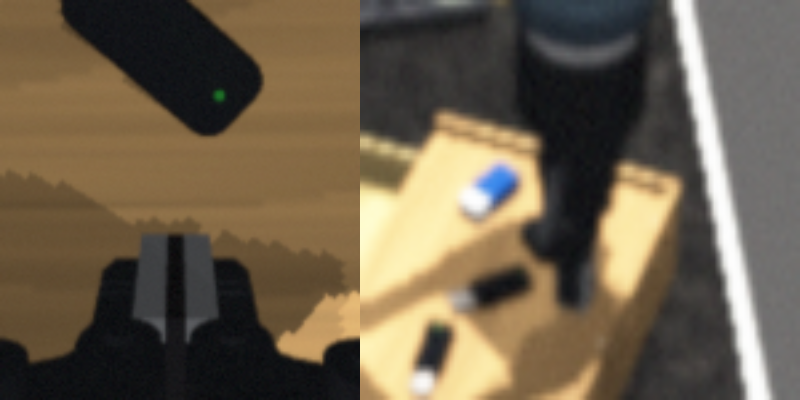

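The wrist view shows the tips about 15 mm behind stick C, and the scene view puts them at the surface. That puts the tip at z of about 0.063, roughly 36 mm above the reported TCP. I'll sweep C now.

>>> {"api": "drive_tool", "payload": {"deltas": [[[0.045,0,0],[0,0,0]],[[0.09,0,0],[0,0,0]],[[0.135,0,0],[0,0,0]],[[0.18,0,0],[0,0,0]],[[0.225,0,0],[0,0,0]],[[0.27,0,0],[0,0,0]],[[0.315,0,0],[0,0,0]],[[0.36,0,0],[0,0,0]]]}}

```text
clock: 13.65
ee_pos: [0.5768, 0.2181, 0.0266]
ee_rot: [[-0.566, 0.825, -0.0], [0.825, 0.566, -0.0], [0.0, -0.0, -1.0]]
ft_force: [0.6, 0.6, 0.3]
gripper_width: 0.0002
finger_force: 0.1
```

```bash
cat >> h.py <<'E'
def blobs(cam='wrist',z=.069,v=45,lo=40):
    im=get_image(cam);hsv=cv2.cvtColor(im,cv2.COLOR_BGR2HSV)
    m=cv2.morphologyEx(((hsv[...,2]<v)*255).astype(np.uint8),cv2.MORPH_OPEN,np.ones((2,2)))
    for k in cv2.findContours(m,0,1)[0]:
        a=cv2.contourArea(k);q=cv2.minAreaRect(k);u=toU(ray(cam,q[0],z))
        if lo<a<6000 and abs(u[0]+.045)<.14 and abs(u[1])<.16: print(cam,np.round(q[0],0),np.round(q[1],0),round(q[2]),'U',u.round(3))
    return im
E
python3 -c "
from h import *
rep((-.09,.038),.0266)
cv2.imwrite('pics/w6.png',blobs());blobs('scene',v=60,lo=15)"
```

```text
t 13.65 U [-0.0194  0.0385] 0.0266 F [0.6 0.6 0.3] w 0.0001912023888120427 shift [ 0.353 -0.003 -0.   ] turn [-0. -0. -0.]
wrist [ 56. 282.] [82. 33.] 15 U [-0.005 -0.104]
wrist [201. 265.] [33. 75.] 82 U [-0.016 -0.024]
wrist [296. 222.] [34. 75.] 72 U [-0.04   0.028]
wrist [578. 117.] [ 9. 28.] 68 U [-0.092  0.16 ]
wrist [530. 114.] [15. 15.] 90 U [-0.093  0.138]
wrist [524.  96.] [ 8. 20.] 53 U [-0.101  0.133]
wrist [540.  90.] [11.  7.] 90 U [-0.104  0.14 ]
wrist [566.  80.] [12. 24.] 61 U [-0.108  0.151]
wrist [536.  70.] [ 5. 18.] 63 U [-0.112  0.136]
scene [308. 211.] [3. 9.] 51 U [ 0.005 -0.114]
scene [316. 191.] [5. 8.] 18 U [-0.007 -0.028]
scene [264. 179.] [ 5. 14.] 45 U [-0.175 -0.037]
```

>>> {"api": "drive_tool", "payload": {"deltas": [[[-0.03,0,0],[0,0,0]],[[-0.03,-0.055,0],[0,0,0]],[[0.02,-0.055,0],[0,0,0]],[[0.06,-0.055,0],[0,0,0]],[[0.1,-0.055,0],[0,0,0]],[[0.14,-0.055,0],[0,0,0]],[[0.17,-0.055,0],[0,0,0]],[[0.19,-0.055,0],[0,0,0]]]}}

```text
clock: 14.75
ee_pos: [0.5465, 0.2432, 0.0266]
ee_rot: [[-0.566, 0.824, 0.0], [0.824, 0.566, -0.0], [-0.0, 0.0, -1.0]]
ft_force: [-0.2, -0.9, -0.5]
gripper_width: -0.0
finger_force: 0.2
```

```bash
python3 -c "
from h import *
rep((-.092,.028),.0266)
cv2.imwrite('pics/w7.png',blobs(lo=1000))"
```

```text
t 14.75 U [-0.0573  0.0277] 0.0266 F [-0.2 -0.9 -0.5] w -2.3619464412340126e-05 shift [0.174 0.002 0.   ] turn [0.     0.     0.0001]
wrist [326. 220.] [33. 75.] 90 U [-0.079  0.032]
```

>>> {"api": "drive_tool", "payload": {"deltas": [[[0.02,0.005,0],[0,0,0]],[[0.05,0.01,0],[0,0,0]],[[0.08,0.01,0],[0,0,0]],[[0.11,0.01,0],[0,0,0]],[[0.14,0.01,0],[0,0,0]],[[0.16,0.01,0],[0,0,0]],[[0.16,0.01,0],[0,0,0]],[[0.1,0.01,0],[0,0,0]]]}}

```text
clock: 15.8
ee_pos: [0.5368, 0.2605, 0.0265]
ee_rot: [[-0.567, 0.824, -0.0], [0.824, 0.567, -0.0], [0.0, -0.0, -1.0]]
ft_force: [0.1, -0.8, -0.3]
gripper_width: 0.0001
finger_force: 0.0
```

```bash
python3 -c "
from h import *
rep((.055,-.026),.0266)
cv2.imwrite('pics/w8.png',blobs(lo=300,z=.02))"
```

```text
t 15.8 U [-0.077   0.0295] 0.0265 F [ 0.1 -0.8 -0.3] w 0.0001416278262488706 shift [-0.66  -0.278 -0.001] turn [-0.     -0.      0.0002]
wrist [324. 201.] [57. 25.] 8 U [-0.092  0.035]
```

Stick C has dropped into the drawer: its blob shrank to 57 px, which fits floor level. Stick B is next.

>>> {"api": "drive_tool", "payload": {"deltas": [[[0,0,-0.15],[0,0,0]],[[-0.2,-0.14,-0.15],[0,0,0]],[[-0.4,-0.28,-0.15],[0,0,0]],[[-0.5,-0.28,-0.15],[0,0,0]],[[-0.5,-0.28,-0.1],[0,0,0]],[[-0.5,-0.28,-0.04],[0,0,0]],[[-0.5,-0.28,0],[0,0,0]],[[-0.5,-0.28,0],[0,0,0]]]}}

```text
clock: 16.85
ee_pos: [0.546, 0.1471, 0.0251]
ee_rot: [[-0.567, 0.824, -0.003], [0.824, 0.567, -0.0], [0.002, -0.002, -1.0]]
ft_force: [0.3, 0.7, 0.5]
gripper_width: -0.0
finger_force: 0.0
```

>>> {"api": "drive_tool", "payload": {"deltas": [[[0.04,0,0],[0,0,0]],[[0.08,0,0],[0,0,0]],[[0.12,0,0],[0,0,0]],[[0.16,0,0],[0,0,0]],[[0.2,0,0],[0,0,0]],[[0.23,0,0],[0,0,0]],[[0.26,0,0],[0,0,0]],[[0.28,0,0],[0,0,0]]]}}

```text
clock: 17.85
ee_pos: [0.5158, 0.1927, 0.0268]
ee_rot: [[-0.566, 0.825, 0.001], [0.825, 0.566, -0.0], [-0.0, 0.0, -1.0]]
ft_force: [0.9, -0.9, 1.0]
gripper_width: -0.0
finger_force: 1.1
```

```bash
python3 -c "
from h import *
rep((-.085,-.026),.0266)
cv2.imwrite('pics/w9.png',blobs(lo=300))"
```

```text
t 17.85 U [-0.0329 -0.0262] 0.0268 F [ 0.9 -0.9  1. ] w -3.803741596642132e-05 shift [0.26  0.001 0.001] turn [0.0001 0.0001 0.    ]
wrist [410. 136.] [60. 28.] 9 U [-0.096  0.018]
```

```bash
python3 -c "
from h import *
for v in (25,30,35,40): print(v);blobs(lo=300,v=v)
im=cv2.imread('pics/w9.png');print(im[190:250:4,280:380:8].max(2))"
```

```text
25
wrist [320. 220.] [32. 73.] 90 U [-0.054 -0.025]
wrist [409. 137.] [58. 26.] 10 U [-0.095  0.018]
wrist [ 77. 126.] [22. 29.] 65 U [-0.101 -0.139]
30
wrist [320. 220.] [32. 73.] 90 U [-0.054 -0.025]
wrist [409. 137.] [59. 27.] 8 U [-0.096  0.018]
35
wrist [320. 220.] [33. 74.] 90 U [-0.054 -0.025]
wrist [410. 137.] [60. 27.] 9 U [-0.095  0.018]
40
wrist [320. 220.] [33. 74.] 90 U [-0.054 -0.025]
wrist [410. 136.] [60. 28.] 9 U [-0.096  0.018]
[[129 131 129 129 130 128 128 128 128 130 128 127 128]
 [130 129 130 132 131 130 130 131 131 128 129 129 128]
 [133 131 131 131 132 130 131 129 128 128 128 124 126]
 [128  88  81  80  75  65  62  61  58 122 128 126 127]
 [129  17  17  19  15  18  18  19  20  15 130 129 132]
 [ 74  20  21  21  16  18  19  21  19  18 126 126 124]
 [ 82  16  16  19  20  19  19  17  26  16 127 130 129]
 [105  15  22  21  21  21  18  21  21  20 123 123 124]
 [ 96  16  24  23  17  19  15  19  65  20 127 128 127]
 [ 85  18  21  18  18  19  17  15  15  17 122 120 120]
 [ 85  19  21  15  19  19  20  19  23  20 123 121 121]
 [ 93  12  15  19  17  22  22  18  20  45 118 117 118]
 [ 87  86  87  60  56  63  83  91 114 113 113 114 113]
 [ 81  84  83  60  45  60  63  85  86  94 111 110 111]
 [ 92  91  70  59  45  60  60  68  90  90  88  98 112]]
```

>>> {"api": "drive_tool", "payload": {"deltas": [[[0.04,0,0],[0,0,0]],[[0.09,0,0],[0,0,0]],[[0.14,0,0],[0,0,0]],[[0.18,0,0],[0,0,0]],[[0.22,0,0],[0,0,0]],[[0.26,0,0],[0,0,0]],[[0.28,0,0],[0,0,0]],[[0.22,0,0],[0,0,0]]]}}

```text
clock: 19.1
ee_pos: [0.4902, 0.2291, 0.0263]
ee_rot: [[-0.567, 0.824, -0.001], [0.824, 0.567, -0.0], [0.0, -0.001, -1.0]]
ft_force: [0.3, 0.1, -0.2]
gripper_width: -0.0001
finger_force: 0.0
```

```bash
python3 -c "
from h import *
rep((.035,-.107),.0266)
cv2.imwrite('pics/w10.png',blobs(lo=300,v=35,z=.02))"
```

```text
t 19.1 U [-0.0774 -0.0267] 0.0263 F [ 0.3  0.1 -0.2] w -6.746053787855109e-05 shift [-0.561 -0.403 -0.001] turn [-0.0001 -0.0001  0.0003]
wrist [405. 202.] [55. 25.] 8 U [-0.092  0.034]
wrist [320. 186.] [24. 56.] 90 U [-0.103 -0.024]
```

Stick B is in too. Now stick A.

>>> {"api": "drive_tool", "payload": {"deltas": [[[0,0,-0.15],[0,0,0]],[[-0.2,-0.15,-0.15],[0,0,0]],[[-0.4,-0.3,-0.15],[0,0,0]],[[-0.55,-0.4,-0.15],[0,0,0]],[[-0.55,-0.4,-0.1],[0,0,0]],[[-0.55,-0.4,-0.04],[0,0,0]],[[-0.55,-0.4,0],[0,0,0]],[[-0.55,-0.4,0],[0,0,0]]]}}

```text
clock: 20.15
ee_pos: [0.486, 0.0936, 0.0254]
ee_rot: [[-0.567, 0.824, -0.002], [0.824, 0.567, 0.0], [0.001, -0.002, -1.0]]
ft_force: [-0.6, -1.1, 0.6]
gripper_width: -0.0002
finger_force: 0.0
```

>>> {"api": "drive_tool", "payload": {"deltas": [[[0.04,0,0],[0,0,0]],[[0.08,0,0],[0,0,0]],[[0.12,0,0],[0,0,0]],[[0.16,0,0],[0,0,0]],[[0.2,0,0],[0,0,0]],[[0.24,0,0],[0,0,0]],[[0.27,0,0],[0,0,0]],[[0.3,0,0],[0,0,0]]]}}

```text
clock: 21.15
ee_pos: [0.453, 0.1425, 0.0266]
ee_rot: [[-0.566, 0.825, 0.0], [0.825, 0.566, -0.0], [-0.0, 0.0, -1.0]]
ft_force: [0.2, -0.5, 0.7]
gripper_width: -0.0002
finger_force: 0.4
```

```bash
python3 -c "
from h import *
rep((-.085,-.107),.0266)
cv2.imwrite('pics/w11.png',blobs(lo=300,v=35))"
```

```text
t 21.15 U [-0.0271 -0.1064] 0.0266 F [ 0.2 -0.5  0.7] w -0.0002456992109611476 shift [ 0.289 -0.003  0.   ] turn [ 0.  0. -0.]
wrist [303. 221.] [33. 74.] 82 U [-0.048 -0.113]
wrist [533. 135.] [61. 10.] 3 U [-0.091 -0.004]
```

>>> {"api": "drive_tool", "payload": {"deltas": [[[-0.03,0,0],[0,0,0]],[[-0.03,-0.035,0],[0,0,0]],[[0.02,-0.035,0],[0,0,0]],[[0.06,-0.035,0],[0,0,0]],[[0.1,-0.035,0],[0,0,0]],[[0.13,-0.035,0],[0,0,0]],[[0.15,-0.035,0],[0,0,0]],[[0.15,-0.035,0],[0,0,0]]]}}

```text
clock: 22.2
ee_pos: [0.4302, 0.1633, 0.0266]
ee_rot: [[-0.566, 0.824, -0.0], [0.824, 0.566, -0.0], [0.0, -0.0, -1.0]]
ft_force: [0.3, -0.1, 1.0]
gripper_width: 0.0002
finger_force: 0.0
```

```bash
python3 -c "
from h import *
rep((-.09,-.113),.0266)
cv2.imwrite('pics/w12.png',blobs(lo=300,v=35))"
```

```text
t 22.2 U [-0.0571 -0.1134] 0.0266 F [ 0.3 -0.1  1. ] w 0.00015569765952135216 shift [ 0.164  0.002 -0.   ] turn [-0.     -0.      0.0001]
wrist [321. 218.] [32. 74.] 90 U [-0.079 -0.111]
```

Stick A's plug end is at y of about -0.143, very close to the drawer's side wall at -0.145. I'll nudge it inward first by pushing it back and to the left from its front side with the tool turned 30 degrees. Then I'll sweep it.

>>> {"api": "drive_tool", "payload": {"deltas": [[[0,0,-0.15],[0,0,0]],[[0.14,-0.04,-0.15],[0,0,-0.028]],[[0.275,-0.085,-0.15],[0,0,-0.056]],[[0.275,-0.085,-0.15],[0,0,-0.0833]],[[0.275,-0.085,-0.1],[0,0,-0.0833]],[[0.275,-0.085,-0.04],[0,0,-0.0833]],[[0.275,-0.085,0],[0,0,-0.0833]],[[0.275,-0.085,0],[0,0,-0.0833]]]}}

```text
clock: 23.25
ee_pos: [0.3844, 0.1984, 0.0255]
ee_rot: [[-0.901, 0.433, -0.002], [0.433, 0.901, -0.0], [0.002, -0.001, -1.0]]
ft_force: [-0.8, -0.2, 0.3]
gripper_width: -0.0
finger_force: 0.0
```

>>> {"api": "drive_tool", "payload": {"deltas": [[[-0.035,0,0],[0,0,0]],[[-0.07,0,0],[0,0,0]],[[-0.105,0,0],[0,0,0]],[[-0.14,0,0],[0,0,0]],[[-0.175,0,0],[0,0,0]],[[-0.21,0,0],[0,0,0]],[[-0.245,0,0],[0,0,0]],[[-0.28,0,0],[0,0,0]]]}}

```text
clock: 24.25
ee_pos: [0.4362, 0.1744, 0.0266]
ee_rot: [[-0.902, 0.432, 0.0], [0.432, 0.902, 0.0], [-0.0, 0.0, -1.0]]
ft_force: [0.2, -0.1, 0.3]
gripper_width: 0.0001
finger_force: 0.2
```

```bash
python3 -c "
from h import *
rep((-.085,-.107),.0266)
blobs('scene',v=60,lo=10)
cv2.imwrite('pics/w13.png',blobs(lo=300,v=35))"
```

```text
t 24.25 U [-0.0629 -0.1022] 0.0266 F [ 0.2 -0.1  0.3] w 9.730785876259255e-05 shift [ 0.108  0.034 -0.   ] turn [0.     0.     0.0833]
scene [291. 199.] [14. 12.] 90 U [-0.06  -0.087]
scene [265. 178.] [ 4. 12.] 37 U [-0.173 -0.034]
scene [304. 156.] [ 51. 138.] 66 U [-0.11   0.114]
wrist [315.  20.] [40. 34.] 90 U [-0.159 -0.158]
```

>>> {"api": "drive_tool", "payload": {"deltas": [[[0.03,0,0],[0,0,0]],[[0.03,0,-0.15],[0,0,0]],[[-0.1,-0.05,-0.15],[0,0,0.028]],[[-0.25,-0.1,-0.15],[0,0,0.056]],[[-0.43,-0.19,-0.15],[0,0,0.0833]],[[-0.43,-0.19,-0.15],[0,0,0.0833]],[[-0.43,-0.19,-0.15],[0,0,0.0833]],[[-0.43,-0.19,-0.15],[0,0,0.0833]]]}}

```text
clock: 25.35
ee_pos: [0.4959, 0.1041, 0.0563]
ee_rot: [[-0.567, 0.824, -0.001], [0.824, 0.567, 0.0], [0.001, -0.001, -1.0]]
ft_force: [-0.4, 0.5, -0.1]
gripper_width: -0.0001
finger_force: 0.0
```

```bash
python3 -c "
from h import *
rep((0,-.09),.0266)
cv2.imwrite('pics/w14.png',blobs(lo=300,v=35))"
```

```text
t 25.35 U [ 0.0289 -0.0927] 0.0563 F [-0.4  0.5 -0.1] w -7.083935278677694e-05 shift [0.144 0.014 0.149] turn [-0.0001 -0.0001  0.0003]
wrist [325. 108.] [31. 69.] 59 U [-0.048 -0.088]
```

>>> {"api": "drive_tool", "payload": {"deltas": [[[0.12,0.018,0.0],[0,0,0]],[[0.12,0.018,0.06],[0,0,0]],[[0.12,0.018,0.11],[0,0,0]],[[0.12,0.018,0.149],[0,0,0]],[[0.15,0.018,0.149],[0,0,0]],[[0.19,0.018,0.149],[0,0,0]],[[0.23,0.018,0.149],[0,0,0]],[[0.27,0.018,0.149],[0,0,0]]]}}

```text
clock: 26.4
ee_pos: [0.4692, 0.1503, 0.0271]
ee_rot: [[-0.566, 0.825, 0.001], [0.825, 0.566, 0.0], [-0.0, 0.0, -1.0]]
ft_force: [-0.6, -0.3, -0.4]
gripper_width: -0.0
finger_force: 0.1
```

>>> {"api": "drive_tool", "payload": {"deltas": [[[0.03,0,0],[0,0,0]],[[0.06,0,0],[0,0,0]],[[0.09,0,0],[0,0,0]],[[0.12,0,0],[0,0,0]],[[0.14,0,0],[0,0,0]],[[0.16,0,0],[0,0,0]],[[0.16,0,0],[0,0,0]],[[0.16,0,0],[0,0,0]]]}}

```text
clock: 27.4
ee_pos: [0.4513, 0.1761, 0.0268]
ee_rot: [[-0.566, 0.825, -0.0], [0.825, 0.566, 0.0], [0.0, -0.0, -1.0]]
ft_force: [-0.3, -0.2, -0.0]
gripper_width: -0.0001
finger_force: 0.0
```

```bash
python3 -c "
from h import *
rep((-.09,-.09),.0266)
cv2.imwrite('pics/w15.png',blobs(lo=300,v=35))"
```

```text
t 27.4 U [-0.0558 -0.0888] 0.0268 F [-0.3 -0.2 -0. ] w -9.746033032447966e-05 shift [ 0.171 -0.006  0.001] turn [-0. -0. -0.]
wrist [329. 219.] [73. 32.] 1 U [-0.077 -0.082]
wrist [400. 154.] [24. 31.] 90 U [-0.11  -0.048]
```

>>> {"api": "drive_tool", "payload": {"deltas": [[[-0.03,0,0],[0,0,0]],[[-0.03,0.03,0],[0,0,0]],[[0.02,0.03,0],[0,0,0]],[[0.06,0.03,0],[0,0,0]],[[0.1,0.03,0],[0,0,0]],[[0.13,0.03,0],[0,0,0]],[[0.16,0.03,0],[0,0,0]],[[0.1,0.03,0],[0,0,0]]]}}

```text
clock: 28.45
ee_pos: [0.444, 0.1965, 0.0265]
ee_rot: [[-0.567, 0.823, -0.001], [0.823, 0.567, -0.0], [0.0, -0.001, -1.0]]
ft_force: [0.4, -1.2, -0.4]
gripper_width: 0.0002
finger_force: 0.0
```

```bash
python3 -c "
from h import *
rep((-.2,0),.06)
cv2.imwrite('pics/w16.png',blobs(lo=300,v=35,z=.02))"
```

```text
t 28.45 U [-0.0767 -0.0832] 0.0265 F [ 0.4 -1.2 -0.4] w 0.00023440039344861202 shift [ 0.616  0.417 -0.168] turn [-0.0001 -0.0001  0.0003]
wrist [317. 200.] [56. 24.] 5 U [-0.093 -0.082]
```

All three sticks are in the drawer. To shut it, I'll tilt the tool 20 degrees so that its body leans away from the unit, come down in front of the drawer face at its middle, and push.

>>> {"api": "drive_tool", "payload": {"deltas": [[[0,0,-0.1],[0,0,0]],[[0,0,-0.25],[0,0,0]],[[0.15,0.1,-0.25],[0,0,0]],[[0.35,0.22,-0.25],[0,-0.014,0]],[[0.55,0.35,-0.25],[0,-0.028,0]],[[0.7,0.416,-0.25],[0,-0.0556,0]],[[0.7,0.416,-0.25],[0,-0.0556,0]],[[0.7,0.416,-0.25],[0,-0.0556,0]]]}}

```text
clock: 29.5
ee_pos: [0.434, 0.3585, 0.0762]
ee_rot: [[-0.533, 0.824, 0.193], [0.774, 0.567, -0.282], [-0.342, -0.001, -0.94]]
ft_force: [-0.2, -0.2, -0.0]
gripper_width: 0.0001
finger_force: 0.0
```

```bash
python3 -c "
from h import *
rep((-.208,0),-.010)
s=sense();R=np.array(s['ee_rot']);p=np.array(s['ee_pos'])
tip=p-R[:,2]*.036;print('tip',toU(tip),tip[2])
im=blobs(lo=200,v=40,z=.02);cv2.imwrite('pics/w17.png',im)"
```

```text
t 29.5 U [-2.16e-01  2.00e-04] 0.0762 F [-0.2 -0.2 -0. ] w 5.697653034997348e-05 shift [ 0.11  -0.     0.419] turn [-0.0002  0.0555  0.0003]
tip [-2.28269354e-01  1.99464116e-04] 0.11003870235406443
```

View pics/w17.png

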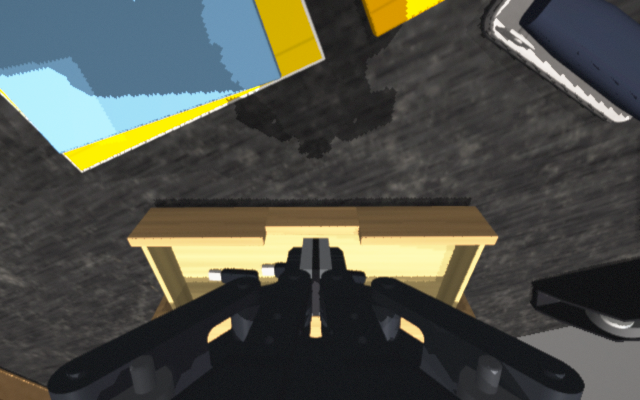

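The wrist view shows the drawer front at rows 207–245 with its notch at columns 265–360. Stick plugs are visible inside near (215,275) and (268,270). The floor in front is clear, so I'll descend.

>>> {"api": "drive_tool", "payload": {"deltas": [[[0.022,0,0.084],[0,0,0]],[[0.044,0,0.168],[0,0,0]],[[0.066,0,0.251],[0,0,0]],[[0.088,0,0.335],[0,0,0]],[[0.099,0,0.377],[0,0,0]],[[0.11,0,0.419],[0,0,0]],[[0.11,0,0.419],[0,0,0]],[[0.11,0,0.419],[0,0,0]]]}}

```text
clock: 30.55
ee_pos: [0.4392, 0.3524, -0.009]
ee_rot: [[-0.531, 0.825, 0.194], [0.775, 0.566, -0.282], [-0.342, 0.001, -0.94]]
ft_force: [0.4, 0.3, 0.2]
gripper_width: 0.0001
finger_force: 0.0
```

```bash
python3 -c "
from h import *
rep((-.148,0),-.010);rep((-.083,0),-.010)
im=get_image('wrist');g=cv2.cvtColor(im,cv2.COLOR_BGR2HSV);m=(g[...,1]>60)&(g[...,2]>90)
for c in (230,280,355,400): print(c,np.flatnonzero(m[:,c])[:40:6], )
print([ (x,proj('wrist',np.r_[toW((x,.05)),.05]).round(0)) for x in(-.169,-.179)])"
```

```text
t 30.55 U [-0.208  0.001] -0.009 F [0.4 0.3 0.2] w 0.00010472878004878558 shift [-0.28  -0.005  0.107] turn [0.0002 0.0556 0.    ]
t 30.55 U [-0.208  0.001] -0.009 F [0.4 0.3 0.2] w 0.00010472878004878558 shift [-0.585 -0.005  0.219] turn [0.0002 0.0556 0.    ]
230 [ 0  6 12 18 24 30 36]
280 [ 0  6 12 18 24 30 36]
355 [272 278]
400 [  0   6  12 276 324]
[(-0.169, array([399., 344.])), (-0.179, array([402., 335.]))]
```

>>> {"api": "drive_tool", "payload": {"deltas": [[[-0.035,0,0.013],[0,0,0]],[[-0.07,0,0.025],[0,0,0]],[[-0.105,0,0.038],[0,0,0]],[[-0.14,0,0.051],[0,0,0]],[[-0.175,0,0.064],[0,0,0]],[[-0.21,0,0.076],[0,0,0]],[[-0.245,0,0.089],[0,0,0]],[[-0.28,0,0.102],[0,0,0]]]}}

```text
clock: 31.6
ee_pos: [0.473, 0.3026, -0.0094]
ee_rot: [[-0.531, 0.825, 0.194], [0.775, 0.566, -0.282], [-0.342, 0.0, -0.94]]
ft_force: [-0.4, 1.5, 0.2]
gripper_width: -0.0002
finger_force: 0.9
```

```bash
python3 -c "
from h import *
rep((-.083,0),-.0095)
im=get_image('scene');cv2.imwrite('pics/s18.png',im)
hsv=cv2.cvtColor(im,cv2.COLOR_BGR2HSV)
# expected scene pixels of drawer front-right top corner for shifts
for d in (.094,.07,.05): print(d,proj('scene',np.r_[toW((-.085-d,-.152)),.05]).round(1))
w=(hsv[...,1]>60)&(hsv[...,0]<30)&(hsv[...,2]>60)
print([np.flatnonzero(w[y,225:320])[0]+225 for y in range(196,222,3)])"
```

```text
t 31.6 U [-0.1478  0.0007] -0.0094 F [-0.4  1.5  0.2] w -0.0001631437635531087 shift [-0.304 -0.004  0.111] turn [0.0001 0.0556 0.    ]
0.094 [243.8 207.6]
0.07 [251.2 209.8]
0.05 [257.4 211.7]
[np.int64(226), np.int64(225), np.int64(225), np.int64(225), np.int64(225), np.int64(225), np.int64(225), np.int64(225), np.int64(253)]
```

The force opposes the push at about 1.5 N, so the drawer is sliding. I'll carry on.

>>> {"api": "drive_tool", "payload": {"deltas": [[[-0.03,0,0.011],[0,0,0]],[[-0.06,0,0.022],[0,0,0]],[[-0.09,0,0.033],[0,0,0]],[[-0.12,0,0.044],[0,0,0]],[[-0.15,0,0.055],[0,0,0]],[[-0.18,0,0.066],[0,0,0]],[[-0.21,0,0.076],[0,0,0]],[[-0.24,0,0.087],[0,0,0]]]}}

```text
clock: 32.65
ee_pos: [0.5017, 0.2604, -0.0094]
ee_rot: [[-0.531, 0.825, 0.194], [0.775, 0.566, -0.282], [-0.342, 0.0, -0.94]]
ft_force: [-0.4, 3.4, 0.2]
gripper_width: 0.0001
finger_force: 0.9
```

>>> {"api": "drive_tool", "payload": {"deltas": [[[-0.01,0,0.004],[0,0,0]],[[-0.02,0,0.007],[0,0,0]],[[-0.03,0,0.011],[0,0,0]],[[-0.035,0,0.013],[0,0,0]],[[-0.04,0,0.015],[0,0,0]],[[-0.045,0,0.016],[0,0,0]],[[-0.05,0,0.018],[0,0,0]],[[-0.05,0,0.018],[0,0,0]]]}}

```text
clock: 33.65
ee_pos: [0.5075, 0.2518, -0.0094]
ee_rot: [[-0.531, 0.825, 0.193], [0.775, 0.566, -0.282], [-0.342, -0.0, -0.94]]
ft_force: [-0.2, 1.8, -0.2]
gripper_width: -0.0001
finger_force: 0.5
```

```bash
python3 -c "
from h import *
rep((-.083,0),-.0095)
im=get_image('scene');cv2.imwrite('pics/s19.png',im)
w=get_image('wrist');cv2.imwrite('pics/w19.png',w)
print([(y,im[y,250:276:3].tolist()[::2]) for y in (216,222)])"
```

```text
t 33.65 U [-0.0864  0.0004] -0.0094 F [-0.2  1.8 -0.2] w -8.453499428067781e-05 shift [-0.016 -0.002  0.006] turn [-0.      0.0556 -0.    ]
[(216, [[48, 47, 50], [44, 45, 47], [44, 43, 43], [40, 41, 41], [80, 120, 154]]), (222, [[55, 54, 59], [57, 59, 59], [45, 45, 45], [40, 41, 42], [52, 76, 98]])]
```

Nearly shut. I'll move in 4 mm pushes until the force jumps.

>>> {"api": "drive_tool", "payload": {"deltas": [[[-0.003,0,0.001],[0,0,0]],[[-0.006,0,0.002],[0,0,0]],[[-0.009,0,0.003],[0,0,0]],[[-0.012,0,0.004],[0,0,0]],[[-0.015,0,0.005],[0,0,0]],[[-0.018,0,0.006],[0,0,0]],[[-0.018,0,0.006],[0,0,0]],[[-0.018,0,0.006],[0,0,0]]]}}

```text
clock: 34.75
ee_pos: [0.5096, 0.2487, -0.0093]
ee_rot: [[-0.531, 0.825, 0.193], [0.775, 0.566, -0.282], [-0.342, -0.0, -0.94]]
ft_force: [-0.7, 1.5, -0.0]
gripper_width: -0.0004
finger_force: 0.5
```

>>> {"api": "drive_tool", "payload": {"deltas": [[[-0.003,0,0.001],[0,0,0]],[[-0.006,0,0.002],[0,0,0]],[[-0.009,0,0.003],[0,0,0]],[[-0.01,0,0.004],[0,0,0]],[[-0.01,0,0.004],[0,0,0]],[[-0.01,0,0.004],[0,0,0]],[[-0.01,0,0.004],[0,0,0]],[[-0.01,0,0.004],[0,0,0]]]}}

```text
clock: 35.75
ee_pos: [0.5101, 0.248, -0.0094]
ee_rot: [[-0.532, 0.825, 0.193], [0.775, 0.566, -0.281], [-0.341, 0.0, -0.94]]
ft_force: [-5.2, 5.9, 0.8]
gripper_width: -0.0003
finger_force: 3.8
```

>>> {"api": "drive_tool", "payload": {"deltas": [[[-0.005,0,0.002],[0,0,0]],[[-0.01,0,0.004],[0,0,0]],[[-0.01,0,0.004],[0,0,0]],[[-0.01,0,0.004],[0,0,0]],[[-0.01,0,0.004],[0,0,0]],[[-0.01,0,0.004],[0,0,0]],[[-0.01,0,0.004],[0,0,0]],[[-0.01,0,0.004],[0,0,0]]]}}

```text
clock: 36.75
ee_pos: [0.5103, 0.2478, -0.0095]
ee_rot: [[-0.532, 0.825, 0.192], [0.776, 0.566, -0.279], [-0.339, 0.001, -0.941]]
ft_force: [-11.6, 12.6, 5.2]
gripper_width: -0.0002
finger_force: 8.5
```

```bash
python3 -c "
from h import *
rep((-.2,0),.0)"
```

```text
t 36.75 U [-0.0816  0.0005] -0.0095 F [-11.6  12.6   5.2] w -0.00017708365359538961 shift [ 0.541 -0.002 -0.245] turn [0.0001 0.055  0.    ]
```

The drawer is against its hard stop at 18 N with almost no motion. I'll back away and check.

>>> {"api": "drive_tool", "payload": {"deltas": [[[0.05,0,-0.018],[0,0,0]],[[0.12,0,-0.044],[0,0,0]],[[0.2,0,-0.073],[0,0,0]],[[0.3,0,-0.109],[0,0,0]],[[0.4,0,-0.146],[0,0,0]],[[0.4,0,-0.3],[0,0,0]],[[0.4,0,-0.5],[0,0,0]],[[0.4,0,-0.7],[0,0,0]]]}}

```text
clock: 37.75
ee_pos: [0.4415, 0.3475, 0.0956]
ee_rot: [[-0.532, 0.824, 0.193], [0.774, 0.566, -0.283], [-0.342, -0.001, -0.94]]
ft_force: [0.3, 0.8, -0.0]
gripper_width: -0.0002
finger_force: 0.0
```

>>> {"api": "drive_tool", "payload": {"deltas": [[[0.2,0.2,-0.1],[0,0,0]],[[0.4,0.4,-0.2],[0,0,0]],[[0.6,0.6,-0.3],[0,0,0]],[[0.6,0.6,-0.3],[0,0,0]],[[0.6,0.6,-0.3],[0,0,0]],[[0.6,0.6,-0.3],[0,0,0]],[[0.6,0.6,-0.3],[0,0,0]],[[0.6,0.6,-0.3],[0,0,0]]]}}

```text
clock: 38.75
ee_pos: [0.4663, 0.524, 0.1107]
ee_rot: [[-0.531, 0.825, 0.194], [0.775, 0.565, -0.282], [-0.342, 0.0, -0.94]]
ft_force: [-0.1, 0.2, 1.5]
gripper_width: -0.0003
finger_force: 0.0
```

Run:
```python
from h import *
im=get_image('top');cv2.imwrite('pics/top20.png',im);sc=get_image('scene');cv2.imwrite('pics/s20.png',sc)
o=cv2.imread('pics/s18.png')
hsv=cv2.cvtColor(im,cv2.COLOR_BGR2HSV)
wood=((hsv[...,0]>8)&(hsv[...,0]<30)&(hsv[...,1]>60)&(hsv[...,2]>90)).astype(np.uint8)*255
wood[:, :195]=0;wood[285:]=0;wood[:,385:]=0
ks=max(cv2.findContours(cv2.morphologyEx(wood,cv2.MORPH_CLOSE,np.ones((5,5))),0,1)[0],key=cv2.contourArea)
q=cv2.minAreaRect(ks);print('wood rect',q);print([toU(ray('top',p,.062)).round(3).tolist() for p in cv2.boxPoints(q)])
b=((hsv[...,0]>100)&(hsv[...,0]<130)&(hsv[...,1]>100)).astype(np.uint8);b[:140]=0;b[180:]=0;b[:,:250]=0;b[:,290:]=0
ys,xs=np.nonzero(b);print('eraser blue',toU(ray('top',(xs.mean(),ys.mean()),.069)).round(4))
s=sense();print(s['clock'],s['ft_force'],s['ee_pos'])
a=cv2.imread('pics/top0.png');d=cv2.absdiff(a,im).max(2);cv2.imwrite('pics/d.png',d)
for n,(x0,y0,x1,y1) in dict(stapler=(155,165,182,228),stamp=(394,222,420,248),punch=(432,222,482,272)).items(): print(n,d[y0:y1,x0:x1].mean().round(1),d[y0:y1,x0:x1].max())
```

```text
wood rect ((301.5442199707031, 189.828125), (126.47806549072266, 68.48009490966797), 56.689369201660156)
[[-0.091, 0.163], [0.088, 0.166], [0.089, -0.164], [-0.087, -0.164]]
eraser blue [-0.0265  0.1117]
38.85 [0.66334086 0.29883976 0.23729968] [0.46619557 0.52418697 0.11045015]
stapler 11.5 78
stamp 10.9 25
punch 9.7 35
```

Run:
```python
from h import *
a=cv2.imread('pics/top0.png');im=cv2.imread('pics/top20.png')
def er(im):
    hsv=cv2.cvtColor(im,cv2.COLOR_BGR2HSV);b=((hsv[...,0]>100)&(hsv[...,0]<130)&(hsv[...,1]>100)).astype(np.uint8);b[:140]=0;b[180:]=0;b[:,:250]=0;b[:,290:]=0
    ys,xs=np.nonzero(b);return xs.mean(),ys.mean(),len(xs)
print('eraser',er(a),er(im),'stapler world',ray('top',(170,197),.05))
for n,(x0,y0,x1,y1) in dict(stapler=(155,165,182,228),stamp=(394,222,420,248),punch=(432,222,482,272)).items():
    f=lambda i:np.float32(cv2.cvtColor(i,cv2.COLOR_BGR2GRAY)[y0:y1,x0:x1]);print(n,cv2.phaseCorrelate(f(a),f(im)),f(a).mean(),f(im).mean())
d=cv2.absdiff(a,im).max(2)[165:228,155:182];print(np.argwhere(d>50)[::5].tolist())
```

```text
eraser (np.float64(269.35593220338984), np.float64(158.4406779661017), 59) (np.float64(269.41379310344826), np.float64(158.4655172413793), 58) stapler world [0.52787996 0.52103552 0.05      ]
stapler ((0.4102731563132078, -0.24691599991663793), 0.9407850675008915) 60.539684 67.11875
stamp ((0.48882446370490484, 0.44159057958116676), 1.1431350936941975) 50.156803 57.785503
punch ((0.04631750473309992, 0.05977353056346857), 0.9825581310272217) 51.6032 58.9844
[[58, 0], [60, 2], [61, 2], [62, 0], [62, 5]]
```

```bash
python3 -c "
from cell import r
print(r.hand_in())"
```

```text
the job is handed in; nothing more can be done
None
```

I swept all three sticks into the drawer, pushed it shut to its stop, left the eraser and desk things where they were as far as the top camera shows, and handed the job in at about 39 s; no verdict came back.

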